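# Sort racking bolts into length-gauge trays

### The arm

A 6-joint arm with a two-finger parallel gripper is mounted at the origin on the work surface. World frame = base frame: x ahead of the robot, y to its left, z up, the work surface at z = 0. Lengths are in mm, angles in rad, forces in N, time in s.
With the tool pointing down it reaches from about 275 to 1000 mm from the base axis. Payload 8.4 kg.
Tool frame: the origin (TCP) lies on the centre line of the jaws, within the pads' length; the fingertips stand 25 mm ahead of it and the grasp point (between the pads) lies 6 mm ahead of it; z points along the fingers, y is the line along which they close (so a half turn about z gives the same grasp; the last joint's range is limited). The gripper opens to 85 mm and grips with 20 to 120 N. Pads are 22 mm wide; open, the fingers measure 114 mm over their backs; the gripper's body (76 mm by 85 mm) begins 54 mm behind the grasp point. The pads swing forward as they close: fully open they stand 13 mm farther back than shut.
Start: joints at [1.237, 0.353, 1.633, -0, 1.155, -0.002], TCP at [203.59, 590.914, 256.281] pointing down, gripper open.
Joint ranges: [-2.63, 2.63], [-0.92, 2.1], [0.06, 2.66], [-1.3, 4.44], [0, 2.69], [-3.02, 3.02]. Speed limits (rad/s): [2.22, 2.22, 2.79, 3.14, 3.14, 3.14].

### API

Orientations are given as [roll, pitch, yaw] about the fixed x, y, z axes, in that order (R = Rz(yaw) Ry(pitch) Rx(roll)).
In Python, from rig import r gives the robot as it stands.
- The arm moves only by the shell command python3 -m jog 'ROWS' [FORCE]. ROWS is JSON, a list of rows, each a list of 3 entries, a list of its own where there are three numbers: the turn, a rotation vector about the tool's x, y, z in rad, then the shift along the tool's x, y, z in m, then the opening, from -1 (shut) to 1 (fully open). In form: [[[rx, ry, rz], [x, y, z], gripper], ...]. A call has 1 to 12 rows; each row shifts and turns the commanded pose from where the row before left it, along the tool's axes as they then stand; what a row does not reach is not made up. A row lasts 1/10 s, in which the tool goes at most 50 mm and 8.59 degrees, less where a joint would pass 70% of its speed; a pose out of reach is approached as far as the arm can. A call with a gripper value outside its range is refused whole. The fingers move at their own pace and stop on an object; FORCE is the grip in N (left out, the last holds). Time passes only in rows, so rows that do not move let the fingers close. It gives the time, the measured TCP pose, the force, the opening and the grip force at its end, in the units of the state.
- r.sense(): the state, without advancing time (a new reading comes with each control period).
- r.grab_frame(name): name is "scene" or "side" or "wrist"; returns the picture (420x560x3 uint8, red, green, blue); there is no depth.
- r.camera_params(name): a dict with "fx", "fy", "cx", "cy" (pixels), "rvec" (rotation vector, rad) and "tvec" (3), from world to camera coordinates, as OpenCV has them; the wrist camera has in their place "hand_eye" (4x4, takes a point from camera to tool coordinates, whose origin is the TCP and whose axes are the flange's). Camera axes: x right, y down, z forward; pixel columns grow to the right and rows downward; lengths in mm; the calibration is good to about 2 mm. A picture is of the moment at which its call begins: read the wrist's pose just before it. camera_params takes no time and is no camera call.
- r.sign_off(): hands the job in; it is judged then, once.
The state is a dict: "clock": time; "qpos": joint angles; "qvel": joint speeds; "joint_efforts": joint torques, N m; "eef_pos": TCP position; "tcp_rot": TCP orientation; "contact_force": force on the tool from outside, world axes, zero at the start; "wrist_torque": the same for the moment, N m; "opening": opening from 0.0 (shut) to 1.0 (fully open); "grasp_force": force on a finger pad.
Only numpy, scipy, OpenCV 4.12 (cv2) and the standard library are available. Lean on these libraries where they do the work, as an engineer would, in place of code of your own. Each camera call takes 0.05 s, during which the arm holds its last target. There are 200 camera calls.

### The job

Put the leftover racking bolts away: each of the four trays is a length gauge for one bolt, so lay every bolt flat on the floor of the tray that is just long enough for it (shortest bolt in the shortest tray, and so on up), lying lengthwise in the tray. Let go of them all, and do not disturb the spanner and the red-capped jar.

Things in the scene. Friction and masses are not known exactly. Their poses are not given: they have to be found in the camera images.
- bolt_55: Loose steel hex bolt, 55 mm long overall, a dark nut on its end; lies level on its 19 mm head and nut (22 mm over corners). Origin on its axis at mid length, 9.5 mm up; x along it from head (8 mm thick) to nut (10 mm, outer face 4 mm short of the end). The bare 12 mm round shank between is 33 mm long, its middle 3 mm from the origin towards -x. About 0.08 kg.
- bolt_80: Loose steel hex bolt, 80 mm long overall, a dark nut on its end; lies level on its 19 mm head and nut (22 mm over corners). Origin on its axis at mid length, 9.5 mm up; x along it from head (8 mm thick) to nut (10 mm, outer face 4 mm short of the end). The bare 12 mm round shank between is 58 mm long, its middle 3 mm from the origin towards -x. About 0.10 kg.
- bolt_105: Loose steel hex bolt, 105 mm long overall, a dark nut on its end; lies level on its 19 mm head and nut (22 mm over corners). Origin on its axis at mid length, 9.5 mm up; x along it from head (8 mm thick) to nut (10 mm, outer face 4 mm short of the end). The bare 12 mm round shank between is 83 mm long, its middle 3 mm from the origin towards -x. About 0.12 kg.
- bolt_130: Loose steel hex bolt, 130 mm long overall, a dark nut on its end; lies level on its 19 mm head and nut (22 mm over corners). Origin on its axis at mid length, 9.5 mm up; x along it from head (8 mm thick) to nut (10 mm, outer face 4 mm short of the end). The bare 12 mm round shank between is 108 mm long, its middle 3 mm from the origin towards -x. About 0.15 kg.
- tray_55: Yellow open plastic tray fixed to the bench, for the 55 mm bolt: inside 75 mm long (its x), 80 mm wide (y); walls 4 mm thick, top 20 mm above the bench; floor 4 mm thick. Origin: centre of its underside, on the bench; z up. A bolt lying in it has its axis 13.5 mm above the bench. Open the fingers only part way inside: at full width they may hit the side walls.
- tray_80: Green open plastic tray fixed to the bench, for the 80 mm bolt: inside 100 mm long (its x), 80 mm wide (y); walls 4 mm thick, top 20 mm above the bench; floor 4 mm thick. Origin: centre of its underside, on the bench; z up. A bolt lying in it has its axis 13.5 mm above the bench. Open the fingers only part way inside: at full width they may hit the side walls.
- tray_105: Blue open plastic tray fixed to the bench, for the 105 mm bolt: inside 125 mm long (its x), 80 mm wide (y); walls 4 mm thick, top 20 mm above the bench; floor 4 mm thick. Origin: centre of its underside, on the bench; z up. A bolt lying in it has its axis 13.5 mm above the bench. Open the fingers only part way inside: at full width they may hit the side walls.
- tray_130: Grey open plastic tray fixed to the bench, for the 130 mm bolt: inside 150 mm long (its x), 80 mm wide (y); walls 4 mm thick, top 20 mm above the bench; floor 4 mm thick. Origin: centre of its underside, on the bench; z up. A bolt lying in it has its axis 13.5 mm above the bench. Open the fingers only part way inside: at full width they may hit the side walls.
- spanner: Bystander: a loose steel spanner, 180 mm long, lying flat on the bench at the left edge of the work. Origin at the middle of its underside; x along it.
- jar: Bystander: a loose closed jar, 70 mm in diameter and 80 mm high, with a red cap, standing on the bench at the right edge of the work. Origin at the centre of its underside.
Not all that is in view belongs to the job. What is shaped like the bolt_105 but purple is not meant. What is shaped like the bolt_130 but pink is not meant.

How it is judged (in metres and radians):
At the end, for the whole second after the job is handed in: Each bolt lies at rest, level (within 0.08 rad) on the floor of the tray of its own length, along the tray (within 0.4 rad), its middle within 16 mm of the tray's centre lengthwise and 32 mm sideways, its axis 9 to 18 mm above the tray's underside (x of bolt_55 in the frame of tray_55 between -0.016 and 0.016 m and y of bolt_55 in the frame of tray_55 between -0.032 and 0.032 m and z of bolt_55 in the frame of tray_55 between 0.009 and 0.018 m and angle between bolt_55's own x axis and vertical between 1.49 and 1.65 rad and angle between the x axis of bolt_55 and the x axis of tray_55, either way round below 0.4 rad and linear speed of each of bolt_55, bolt_80, bolt_105, bolt_130 below 0.02 m/s and angular speed of each of bolt_55, bolt_80, bolt_105, bolt_130 below 0.2 rad/s and x of bolt_80 in the frame of tray_80 between -0.016 and 0.016 m and y of bolt_80 in the frame of tray_80 between -0.032 and 0.032 m and z of bolt_80 in the frame of tray_80 between 0.009 and 0.018 m and angle between bolt_80's own x axis and vertical between 1.49 and 1.65 rad and angle between the x axis of bolt_80 and the x axis of tray_80, either way round below 0.4 rad and x of bolt_105 in the frame of tray_105 between -0.016 and 0.016 m and y of bolt_105 in the frame of tray_105 between -0.032 and 0.032 m and z of bolt_105 in the frame of tray_105 between 0.009 and 0.018 m and angle between bolt_105's own x axis and vertical between 1.49 and 1.65 rad and angle between the x axis of bolt_105 and the x axis of tray_105, either way round below 0.4 rad and x of bolt_130 in the frame of tray_130 between -0.016 and 0.016 m and y of bolt_130 in the frame of tray_130 between -0.032 and 0.032 m and z of bolt_130 in the frame of tray_130 between 0.009 and 0.018 m and angle between bolt_130's own x axis and vertical between 1.49 and 1.65 rad and angle between the x axis of bolt_130 and the x axis of tray_130, either way round below 0.4 rad); the robot touches nothing.
It fails at once if the spanner was pushed more than 25 mm (distance of spanner from where it was at the start of the episode above 0.025 m).
It fails at once if the jar was pushed more than 25 mm or tipped over (distance of jar from where it was at the start of the episode above 0.025 m or angle between jar's own z axis and vertical above 0.4 rad).
It also fails if it takes over 93 s, if anything falls off the work surface, if the arm or the gripper's body presses on something with over 40 N, if the wrist force passes 120 N, or if a joint passes its speed limit or range.

## Working session

There is one attempt and no reset: what is moved stays moved. The work goes in short steps, Python scripts to look and compute and a shell command to move; the robot and the scene stay as the last step left them, time stands still between calls to the robot, and variables do not carry over. Pictures are saved under pics/ and viewed, at most 14 in all, crops included, and the job is handed in when it is done.

```bash
mkdir -p pics; ls
python3 - <<'E'
from rig import r
import cv2,json
for n in("scene","side"):
    cv2.imwrite(f"pics/{n}0.png",r.grab_frame(n)[:,:,::-1]); print(n,r.camera_params(n))
print(r.camera_params("wrist")); print(r.sense())
E
```

```text
pics
scene {'fx': 544.4886797996982, 'fy': 544.4886797996982, 'cx': 280.62973242901114, 'cy': 211.20019589033163, 'rvec': array([ 1.89114266,  1.25324468, -0.64708536]), 'tvec': array([-172.52468145, -234.28966684, 1771.65798599])}
side {'fx': 400.5123888332238, 'fy': 400.5123888332238, 'cx': 279.1105678426568, 'cy': 215.12846164468942, 'rvec': array([ 0.42031703, -2.80429713,  1.11762539]), 'tvec': array([447.8389043 , 150.76492238, 959.76470614])}
{'fx': 354.8065004148276, 'fy': 354.8065004148276, 'cx': 283.4462664662057, 'cy': 207.06609069449067, 'hand_eye': array([[ 5.71369526e-04, -9.54568958e-01, -2.97989559e-01,
         7.59592930e+01],
       [ 9.99999371e-01,  2.57746221e-04,  1.09175847e-03,
        -4.94976484e-01],
       [-9.65353064e-04, -2.97989995e-01,  9.54568505e-01,
        -1.17871612e+02],
       [ 0.00000000e+00,  0.00000000e+00,  0.00000000e+00,
         1.00000000e+00]])}
{'clock': 0.1, 'qpos': array([ 1.23658615e+00,  3.53614069e-01,  1.63406467e+00,  2.54407560e-05,
        1.15518548e+00, -2.38266180e-03]), 'qvel': array([ 0.00135416, -0.00152481, -0.00208352,  0.00019667, -0.00030906,
       -0.0006981 ]), 'joint_efforts': array([-3.09421175e-04, -6.06357837e+01, -3.42823720e+01, -7.35964045e-05,
        4.05075814e-03,  2.66994772e-05]), 'eef_pos': array([203.46004688, 590.53737845, 255.61265746]), 'tcp_rot': array([-3.14032115e+00, -2.62915277e-05,  2.80975483e+00]), 'contact_force': array([-0.3865581 , -0.64894993,  0.39578486]), 'wrist_torque': array([ 0.02546512, -0.05125824,  0.03048686]), 'grasp_force': 0.0, 'opening': 0.9961318298702567}
```

View pics/scene0.png

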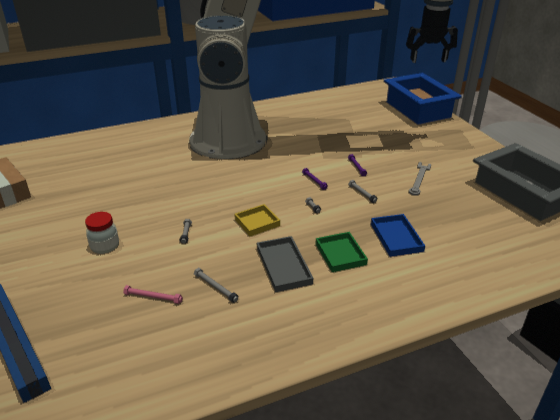

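View pics/side0.png

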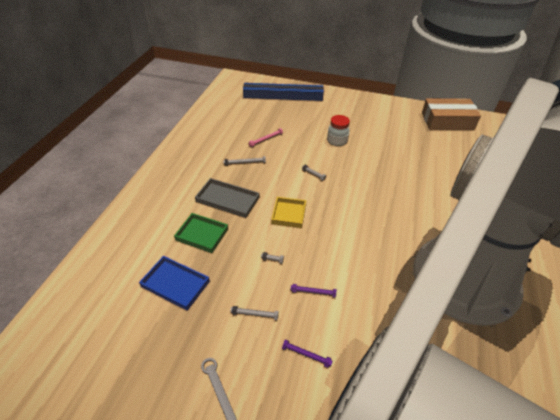

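The scene view shows the steel bolts at (313,205) 55, (186,231) 80, (362,191) 105 and (216,285) 130. The trays are yellow (257,219), grey (284,263), green (341,251) and blue (397,234). The side view shows the same set, with the bolts at (272,258), (314,172), (254,313) and (245,161). Next I segment and triangulate.

```bash
cat > h.py <<'E'
import cv2,numpy as np
from rig import r
from scipy.spatial.transform import Rotation as Ro
def cam(n,eef=None,rot=None):
    p=r.camera_params(n); K=np.array([[p['fx'],0,p['cx']],[0,p['fy'],p['cy']],[0,0,1]])
    if n!='wrist':
        R=cv2.Rodrigues(p['rvec'])[0]; t=p['tvec']
    else:
        T=np.eye(4); T[:3,:3]=Ro.from_euler('xyz',rot).as_matrix(); T[:3,3]=eef
        M=np.linalg.inv(T@p['hand_eye']); R,t=M[:3,:3],M[:3,3]
    return K,R,np.asarray(t)
def plane(c,px,z):
    K,R,t=c; C=-R.T@t; px=np.atleast_2d(px).astype(float)
    d=(R.T@np.linalg.inv(K)@np.c_[px,np.ones(len(px))].T).T
    return C+d*((z-C[2])/d[:,2])[:,None]
def tri(c1,p1,c2,p2):
    P=[c[0]@np.c_[c[1],c[2]] for c in(c1,c2)]
    X=cv2.triangulatePoints(P[0],P[1],np.array(p1,float).reshape(2,1),np.array(p2,float).reshape(2,1)).ravel()
    return X[:3]/X[3]
E
cat > seg.py <<'E'
from h import *
def near(img,pt,kind):
    hsv=cv2.cvtColor(img,cv2.COLOR_RGB2HSV); h,s,v=[hsv[:,:,i].astype(int) for i in range(3)]
    m={'grey':(s<75),'yel':(h>20)&(h<35)&(s>150),'green':(h>45)&(h<85)&(s>80),'blue':(h>105)&(h<125)&(s>120)}[kind].astype(np.uint8)
    n,l,st,ce=cv2.connectedComponentsWithStats(m,connectivity=8)
    ok=[i for i in range(1,n) if st[i,4]>25]
    i=min(ok,key=lambda i:np.hypot(*(ce[i]-pt)))
    ys,xs=np.where(l==i); P=np.c_[xs,ys].astype(np.float32)
    return P,ce[i],st[i,4],cv2.minAreaRect(P)
E
python3 - <<'E'
from seg import *
np.set_printoptions(precision=1,suppress=True)
S=cam('scene');D=cam('side');a=cv2.cvtColor(cv2.imread('pics/scene0.png'),4);b=cv2.cvtColor(cv2.imread('pics/side0.png'),4)
for nm,p,q,k in [('b55',(313,205),(272,258),'grey'),('b80',(186,231),(314,172),'grey'),('b105',(362,191),(254,313),'grey'),('b130',(216,285),(245,161),'grey'),
 ('t55',(257,219),(289,212),'yel'),('t80',(341,251),(202,233),'green'),('t105',(397,234),(175,283),'blue'),('t130',(284,263),(228,198),'grey'),('span',(420,178),(220,390),'grey'),('jar',(103,237),(339,134),'grey')]:
    o=[]
    for c,im,pt in((S,a,p),(D,b,q)):
        P,ce,ar,_=near(im,np.array(pt),k)
        W=plane(c,P,9.5)[:,:2]; rc=cv2.minAreaRect(W.astype(np.float32)); bx=cv2.boxPoints(rc)
        e=bx[1]-bx[0],bx[2]-bx[1]; e=max(e,key=np.linalg.norm)
        o.append((ce,ar,np.array(rc[0]),np.array(rc[1]),np.arctan2(e[1],e[0])))
    X=tri(S,o[0][0],D,o[1][0]); print(nm,'tri',X)
    for x in o: print('   px',x[0],x[1],'ctr',x[2],'size',x[3],'ang %.2f'%x[4])
E
```

```text
b55 tri [459.7  86.   11. ]
   px [312.7 204.7] 115 ctr [456.8  86.8] size [74.2 23.7] ang 0.08
   px [272.1 257. ] 113 ctr [461.4  86.3] size [54.4 21.5] ang 0.13
b80 tri [ 435.6 -255.2    9.9]
   px [185.3 230.7] 158 ctr [ 435.6 -254.3] size [20.8 98.5] ang -0.37
   px [314.  172.2] 95 ctr [ 437.7 -256.5] size [22.5 80.9] ang -0.38
b105 tri [452.1 242.   10. ]
   px [362.7 191. ] 173 ctr [448.7 242.1] size [121.7  26.9] ang 0.17
   px [254.3 312.2] 265 ctr [453.2 242.2] size [104.   19.8] ang 0.17
b130 tri [ 653.1 -243.9   10.3]
   px [215.8 284.8] 337 ctr [ 650.4 -244.6] size [143.6  23.5] ang 0.41
   px [244.6 160.3] 148 ctr [ 653.1 -245.2] size [125.7  24.4] ang 0.47
t55 tri [463.7 -74.7  11.2]
   px [256.9 219.6] 917 ctr [459.9 -73.3] size [105.   99.1] ang 0.13
   px [288.6 211.2] 771 ctr [464.4 -76.8] size [ 84.1 103.7] ang -1.45
t80 tri [659.3  63.8  10.2]
   px [340.9 251.4] 1390 ctr [655.7  65.3] size [ 97.5 127.8] ang -0.10
   px [201.1 232. ] 1194 ctr [661.   60.8] size [ 96.6 111.9] ang -0.11
t105 tri [654.8 222.5   8.3]
   px [397.1 234.9] 1470 ctr [652.1 223.3] size [ 97.  152.7] ang -0.19
   px [174.9 282.2] 1846 ctr [656.4 219.6] size [ 90.9 137.4] ang -0.19
t130 tri [645.  -77.3   9.1]
   px [284.1 263.6] 2064 ctr [640.2 -75.7] size [ 94.8 178.7] ang -0.10
   px [227.1 196.9] 1382 ctr [646.2 -80.5] size [ 99.6 163.9] ang -0.10
span tri [463.2 417.8  13.7]
   px [418.8 178.6] 261 ctr [455.9 427.1] size [ 36.9 184.1] ang -0.76
   px [218.5 388.7] 614 ctr [466.9 417.2] size [ 30.2 131.1] ang -0.85
jar tri [ 402.9 -449.7   17.5]
   px [103.  239.8] 679 ctr [ 388.5 -449.1] size [ 72.5 113.1] ang -0.01
   px [337.5 135.5] 315 ctr [ 403.5 -463.3] size [ 70.1 100.6] ang -1.46
```

All heights triangulate to 8–11 mm on the items to grasp, as expected. The open question is which axis of the nearly square yellow tray is x, so I'll move above bolt_55 and the tray and check with the wrist camera.

```bash
cat > go.py <<'E'
# usage: go.py x y z yaw -> turn then shift still to go in tool axes (m)
import sys; from h import *
s=r.sense(); x,y,z,w=map(float,sys.argv[1:5])
R=Ro.from_euler('xyz',s['tcp_rot']); T=Ro.from_euler('xyz',[np.pi,0,w])
print('now',s['eef_pos'].round(1),s['tcp_rot'].round(3),'t',s['clock'],'open',round(s['opening'],3),'grip',round(s['grasp_force'],1),'F',s['contact_force'].round(1),'q6 %.2f'%s['qpos'][5])
print('turn',(R.inv()*T).as_rotvec().round(4),'shift after turn',(T.inv().apply(np.array([x,y,z])-s['eef_pos'])/1000).round(4))
E
python3 -m jog '[[[0,0,-0.115],[0,0,0],0],[[0,0,-0.115],[0,0,0],0],[[0,0,-0.115],[0,0,0],0],[[0,0,-0.115],[0,0,0],0],[[0,0,0],[-0.014,-0.043,0],0],[[0,0,0],[-0.014,-0.043,0],0],[[0,0,0],[-0.014,-0.043,0],0],[[0,0,0],[-0.014,-0.043,0],0],[[0,0,0],[-0.014,-0.043,0],0],[[0,0,0],[-0.014,-0.043,0],0],[[0,0,0],[-0.014,-0.043,0],0]]' 60; python3 go.py 460 60 256 3.27
```

```text
clock: 1.2
eef_pos: [339.5, 303.1, 256.2]
tcp_rot: [-3.141, -0.0, -3.013]
contact_force: [1.9, -1.1, 0.5]
opening: 0.499
grasp_force: 0.0
now [339.5 303.1 256.2] [-3.141 -0.    -3.013] t 1.2 open 0.499 grip 0.0 F [ 1.9 -1.1  0.5] q6 -0.97
turn [-0.0001 -0.      0.0002] shift after turn [-8.830e-02 -2.566e-01  2.000e-04]
```

```bash
python3 -m jog '[[[0,0,0],[-0.015,-0.043,0],0],[[0,0,0],[-0.015,-0.043,0],0],[[0,0,0],[-0.015,-0.043,0],0],[[0,0,0],[-0.015,-0.043,0],0],[[0,0,0],[-0.015,-0.043,0],0],[[0,0,0],[-0.013,-0.042,0],0],[[0,0,0],[0,0,0],0],[[0,0,0],[0,0,0],0]]'
python3 - <<'E'
from h import *
s=r.sense(); im=r.grab_frame('wrist'); cv2.imwrite('pics/w1.png',im[:,:,::-1]); np.save('w1.npy',np.r_[s['eef_pos'],s['tcp_rot']]); print(s['eef_pos'],s['tcp_rot'])
E
```

```text
clock: 2.0
eef_pos: [459.3, 60.4, 256.0]
tcp_rot: [3.141, -0.001, -3.016]
contact_force: [-0.3, 0.6, -0.6]
opening: 0.5
grasp_force: 0.0
[459.32977538  60.38591786 255.97755048] [ 3.14132672e+00 -8.14824899e-04 -3.01628057e+00]
```

View pics/w1.png

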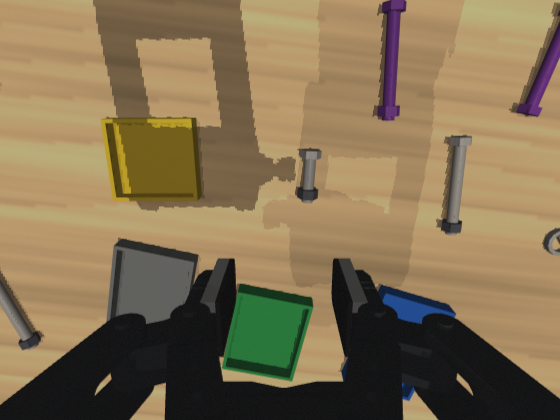

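The wrist view shows the yellow tray's rim corners at about (102,119), (197,117), (200,201) and (112,200). Bolt_55 has its head at (310,153) and nut at (307,193), and bolt_105 has its head at (459,140) and nut at (452,227). Both nuts point away from the base. I'll refine all of these from this view.

```bash
python3 - <<'E'
from seg import *
np.set_printoptions(precision=1,suppress=True)
w=np.load('w1.npy'); W=cam('wrist',w[:3],w[3:]); im=cv2.cvtColor(cv2.imread('pics/w1.png'),4)
P,ce,ar,_=near(im,np.array((154,160)),'yel')
hull=cv2.convexHull(P); q=cv2.approxPolyDP(hull,8,True).reshape(-1,2); print('px',q.tolist())
for z in (20,): 
    X=plane(W,q,z)[:,:2]; print(X.tolist() and X); n=len(X)
    for i in range(n): d=X[(i+1)%n]-X[i]; print('side %.1f ang %.2f'%(np.linalg.norm(d),np.arctan2(d[1],d[0])))
    print('ctr',X.mean(0))
S=cam('scene');D=cam('side')
for nm,ends,sp in(('b55',[(310,153),(307,193)],(312.7,204.7)),('b105',[(459,140),(452,227)],(362.7,191))):
    E=plane(W,ends,9.5)[:,:2]; d=E[1]-E[0]; print(nm,E.ravel(),'mid',E.mean(0),np.linalg.norm(d),'ang %.3f'%np.arctan2(d[1],d[0]),'tri',tri(W,np.mean(ends,0),S,sp))
E
python3 go.py 459 86 90 3.24
```

```text
px [[198.0, 199.0], [113.0, 200.0], [101.0, 119.0], [195.0, 118.0]]
[[ 495.7  -24.4]
 [ 507.8 -111.8]
 [ 426.7 -122. ]
 [ 414.4  -31.7]]
side 88.2 ang -1.43
side 81.7 ang -3.02
side 91.1 ang 1.71
side 81.7 ang 0.09
ctr [461.2 -72.5]
b55 [435.4  84.8 477.9  87.9] mid [456.7  86.3] 42.57066603697866 ang 0.073 tri [456.6  86.9   9. ]
b105 [403.4 233.2 496.2 251.2] mid [449.8 242.2] 94.51704610286833 ang 0.192 tri [448.8 244.    7.3]
now [459.   61.2 256. ] [ 3.141e+00 -1.000e-03 -3.015e+00] t 2.05 open 0.499 grip 0.0 F [ 0.6 -0.2  0.1] q6 -1.57
turn [ 0.0003 -0.001   0.0286] shift after turn [-0.0024  0.0246  0.166 ]
```

Yellow tray: x runs along about 0.11 rad with sides 82 x 88–91 mm (expected 83 x 88), centre (461.5,-73.5). The bolt heights also agree. Picking bolt_55 now.

```bash
python3 -m jog '[[[0,0,0.028],[-0.001,0.012,0.02],0],[[0,0,0],[0,0.013,0.03],0],[[0,0,0],[0,0,0.04],0],[[0,0,0],[0,0,0.04],0],[[0,0,0],[0,0,0.036],0],[[0,0,0],[0,0,0.02],0],[[0,0,0],[0,0,0],0],[[0,0,0],[0,0,0],0]]'; python3 go.py 457.5 86.4 27 3.24
```

```text
clock: 2.85
eef_pos: [457.2, 87.2, 70.5]
tcp_rot: [3.142, -0.001, -3.04]
contact_force: [0.3, -0.7, -0.4]
opening: 0.501
grasp_force: 0.0
now [457.2  87.2  70.5] [ 3.142e+00 -1.000e-03 -3.040e+00] t 2.85 open 0.501 grip 0.0 F [ 0.3 -0.7 -0.4] q6 -1.49
turn [ 0.     -0.0008  0.0034] shift after turn [-0.0002 -0.0009  0.0435]
```

```bash
python3 -m jog '[[[0,0,0],[0,0,0.02],0],[[0,0,0],[0,0,0.015],0],[[0,0,0],[0,0,0.008],0],[[0,0,0],[0,0,0],-1],[[0,0,0],[0,0,0],-1],[[0,0,0],[0,0,0],-1],[[0,0,0],[0,0,0],-1],[[0,0,0],[0,0,0],-1],[[0,0,0],[0,0,0],-1]]' 60; python3 go.py 464 -73.5 90 3.25
```

```text
clock: 3.75
eef_pos: [458.2, 86.5, 28.4]
tcp_rot: [3.141, 0.002, -3.042]
contact_force: [-2.4, 0.1, 7.7]
opening: 0.112
grasp_force: 58.6
now [458.2  86.5  28.4] [ 3.141e+00  2.000e-03 -3.042e+00] t 3.75 open 0.112 grip 58.6 F [-2.4  0.1  7.7] q6 -1.49
turn [ 0.0003  0.0016 -0.0083] shift after turn [ 0.0115 -0.1596 -0.0616]
```

```bash
python3 -m jog '[[[0,0,0],[0,0,-0.03],-1],[[0,0,0],[0,0,-0.03],-1],[[0,0,0],[0.003,-0.04,0],-1],[[0,0,0],[0.004,-0.04,0],-1],[[0,0,0],[0.005,-0.04,0],-1],[[0,0,-0.008],[0.005,-0.04,0],-1],[[0,0,0],[0,0,0],-1],[[0,0,0],[0,0,0],-1]]'; python3 go.py 458.5 -73.5 33 3.25;  python3 - <<'E'
from h import *
cv2.imwrite('pics/w2.png',r.grab_frame('wrist')[:,:,::-1])
E
```

```text
clock: 4.55
eef_pos: [456.7, -75.4, 87.8]
tcp_rot: [-3.142, 0.001, -3.036]
contact_force: [-0.5, 0.5, -1.1]
opening: 0.109
grasp_force: 58.9
now [456.7 -75.4  87.8] [-3.142e+00  1.000e-03 -3.036e+00] t 4.55 open 0.109 grip 58.9 F [-0.5  0.5 -1.1] q6 -1.84
turn [-0.      0.0007 -0.0029] shift after turn [-0.002   0.0017  0.0548]
```

View pics/w2.png

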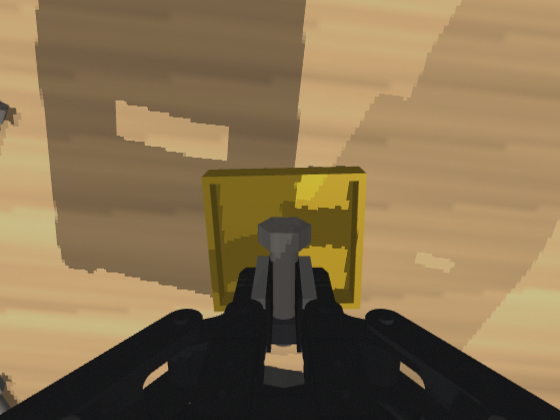

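Bolt_55 is held at its shank, head at (284,235) and nut at (285,330), centred over the yellow tray and parallel to it. I'll lower it and release.

```bash
python3 -m jog '[[[0,0,0],[-0.002,0.002,0.025],-1],[[0,0,0],[0,0,0.02],-1],[[0,0,0],[0,0,0.01],-1],[[0,0,0],[0,0,0],-1],[[0,0,0],[0,0,0],-1],[[0,0,0],[0,0,0],-0.35],[[0,0,0],[0,0,0],-0.35],[[0,0,0],[0,0,0],-0.35],[[0,0,0],[0,0,0],-0.35]]'; python3 go.py 457 -73.5 33 3.25
```

```text
clock: 5.5
eef_pos: [458.5, -72.5, 32.5]
tcp_rot: [-3.141, 0.0, -3.033]
contact_force: [0.3, 0.4, 0.3]
opening: 0.324
grasp_force: 0.0
now [458.5 -72.5  32.5] [-3.141  0.    -3.033] t 5.5 open 0.324 grip 0.0 F [0.3 0.4 0.3] q6 -1.84
turn [-0.0001  0.0004 -0.0003] shift after turn [ 0.0016 -0.0009 -0.0005]
```

```bash
python3 -m jog '[[[0,0,0],[0,0,-0.03],-0.35],[[0,0,0],[0,0,-0.04],-0.35],[[0,0,0],[0,0,-0.04],-0.2],[[0,0,0.12],[0,0,-0.04],0],[[0,0,0.12],[0,0,0],0],[[0,0,0.12],[0,0,0],0],[[0,0,0.12],[0,0,0],0],[[0,0,0],[-0.01,-0.044,0],0],[[0,0,0],[-0.01,-0.044,0],0],[[0,0,0],[0,0,0],0],[[0,0,0],[0,0,0],0]]'; python3 go.py 435.6 -255 70 2.77;  python3 - <<'E'
from h import *
s=r.sense();cv2.imwrite('pics/w3.png',r.grab_frame('wrist')[:,:,::-1]); np.save('w3.npy',np.r_[s['eef_pos'],s['tcp_rot']])
E
```

```text
clock: 6.6
eef_pos: [444.7, -162.5, 182.2]
tcp_rot: [3.141, -0.0, 2.767]
contact_force: [1.1, 0.4, -1.0]
opening: 0.503
grasp_force: 0.0
now [ 444.7 -162.5  182.2] [ 3.141 -0.     2.767] t 6.6 open 0.503 grip 0.0 F [ 1.1  0.4 -1. ] q6 -1.55
turn [ 0.0002 -0.0002 -0.003 ] shift after turn [-0.0251 -0.0895  0.1122]
```

View pics/w3.png

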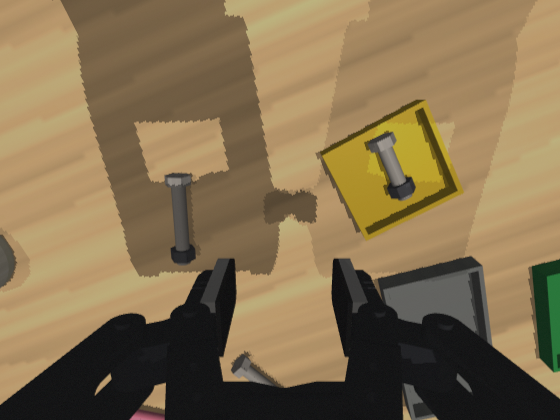

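Bolt_55 lies in the yellow tray, head at (382,143) and nut at (400,189). Bolt_80 has its head at (178,181) and nut at (182,254).

Run:
```python
from h import *
np.set_printoptions(precision=1,suppress=True)
w=np.load('w3.npy'); W=cam('wrist',w[:3],w[3:])
for z,e in((9.5,[(178,181),(182,254)]),(13.5,[(382,143),(400,189)]),(20,[(319,154),(424,100),(462,190),(366,239)])):
    E=plane(W,e,z)[:,:2]; d=E[1]-E[0]; print(E.mean(0),np.linalg.norm(d),np.arctan2(d[1],d[0]))
```

```text
[ 435.4 -255.2] 66.92014192434087 -0.4089479577832067
[457.  -72.9] 42.12596770530439 0.07140754806305762
[460.6 -74.8] 88.22482187045574 1.6782791893862519
```

```bash
python3 -m jog '[[[0,0,0.018],[-0.008,-0.03,0],0],[[0,0,0],[-0.008,-0.03,0],0],[[0,0,0],[-0.008,-0.03,0.02],0],[[0,0,0],[0,0,0.04],0],[[0,0,0],[0,0,0.04],0],[[0,0,0],[0,0,0.012],0],[[0,0,0],[0,0,0],0],[[0,0,0],[0,0,0],0]]'; python3 go.py 435.4 -255.2 28 2.75
```

```text
clock: 7.45
eef_pos: [434.6, -253.9, 71.3]
tcp_rot: [-3.142, 0.001, 2.753]
contact_force: [-0.1, -0.2, 0.5]
opening: 0.5
grasp_force: 0.0
now [ 434.6 -253.9   71.3] [-3.142e+00  1.000e-03  2.753e+00] t 7.45 open 0.5 grip 0.0 F [-0.1 -0.2  0.5] q6 -1.71
turn [-0.0001  0.0009  0.0029] shift after turn [-0.0013 -0.0009  0.0433]
```

```bash
python3 -m jog '[[[0,0,0],[-0.001,-0.001,0.02],0],[[0,0,0],[0,0,0.015],0],[[0,0,0],[0,0,0.008],0],[[0,0,0],[0,0,0],-1],[[0,0,0],[0,0,0],-1],[[0,0,0],[0,0,0],-1],[[0,0,0],[0,0,0],-1],[[0,0,0],[0,0,0],-1],[[0,0,0],[0,0,0],-1],[[0,0,0],[0,0,-0.03],-1],[[0,0,0],[0,0,-0.03],-1],[[0,0,0],[0,0,-0.03],-1]]' 60; python3 go.py 580 20 120 3.04
```

```text
clock: 8.65
eef_pos: [434.0, -255.4, 118.8]
tcp_rot: [-3.142, 0.0, 2.752]
contact_force: [1.0, -1.0, -1.9]
opening: 0.113
grasp_force: 58.9
now [ 434.  -255.4  118.8] [-3.142  0.     2.752] t 8.65 open 0.113 grip 58.9 F [ 1.  -1.  -1.9] q6 -1.72
turn [-0.      0.     -0.2883] shift after turn [-0.1173  0.2888 -0.0012]
```

```bash
python3 -m jog '[[[0,0,-0.144],[0,0,0],-1],[[0,0,-0.144],[0,0,0],-1],[[0,0,0],[-0.015,0.036,0],-1],[[0,0,0],[-0.015,0.036,0],-1],[[0,0,0],[-0.015,0.036,0],-1],[[0,0,0],[-0.015,0.036,0],-1],[[0,0,0],[-0.015,0.036,0],-1],[[0,0,0],[-0.015,0.036,0],-1],[[0,0,0],[-0.015,0.036,0],-1],[[0,0,0],[-0.015,0.036,0],-1],[[0,0,0],[0,0,0],-1],[[0,0,0],[0,0,0],-1]]'; python3 go.py 656 63.8 32.5 3.04;  python3 - <<'E'
from h import *
s=r.sense();cv2.imwrite('pics/w4.png',r.grab_frame('wrist')[:,:,::-1]); np.save('w4.npy',np.r_[s['eef_pos'],s['tcp_rot']])
E
```

```text
clock: 9.85
eef_pos: [582.8, 19.5, 117.5]
tcp_rot: [-3.141, 0.0, 3.042]
contact_force: [-0.3, 0.1, -1.3]
opening: 0.112
grasp_force: 59.1
now [582.8  19.5 117.5] [-3.141  0.     3.042] t 9.85 open 0.112 grip 59.1 F [-0.3  0.1 -1.3] q6 -1.44
turn [-0.0002  0.0001  0.0018] shift after turn [-0.0683  0.0515  0.085 ]
```

View pics/w4.png

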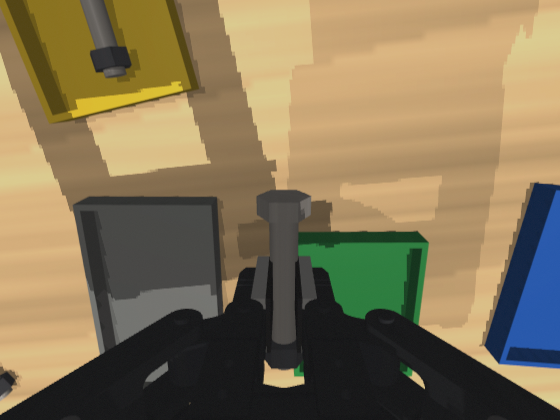

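Bolt_80 is held, head at (284,205) and nut at (285,355). The green tray's near rim is hidden at the left and its near-right corner is at (427,234). The grey tray's near rim runs (76,200)–(217,198).

Run:
```python
from h import *
np.set_printoptions(precision=1,suppress=True)
w=np.load('w4.npy'); W=cam('wrist',w[:3],w[3:])
E=plane(W,[(284,207),(285,355)],98.6); print(E[:,:2],np.linalg.norm(E[1]-E[0]))
c=plane(W,[(427,234)],20)[0,:2]
for a in(-.1,): 
  ux=np.array([np.cos(a),np.sin(a)]); uy=np.array([-ux[1],ux[0]]); print('t80 from corner',c+54*ux-44*uy)
E=plane(W,[(76,200),(217,198)],20)[:,:2]; d=E[0]-E[1]; a=np.arctan2(d[1],d[0])+np.pi/2; print('grey',np.linalg.norm(d),a,E.mean(0)+79*np.array([np.cos(a),np.sin(a)]))
```

```text
[[549.6  22.7]
 [621.4  16. ]] 72.02759667417432
t80 from corner [651.   62.2]
grey 89.14862865054704 -0.08480516820845008 [638.9 -72.2]
```

The discrepancy is explained: the line I picked is the foot of the wall (z=0), not the rim, and correcting for that agrees with the triangulated (659,64). Placing bolt_80.

```bash
python3 -m jog '[[[0,0,0],[-0.034,0.026,0],-1],[[0,0,0],[-0.034,0.026,0],-1],[[0,0,0],[0,0,0.03],-1],[[0,0,0],[0,0,0.03],-1],[[0,0,0],[0,0,0.015],-1],[[0,0,0],[0,0,0.009],-1],[[0,0,0],[0,0,0],-1],[[0,0,0],[0,0,0],-1]]'; python3 go.py 656 63.8 32.5 3.04
```

```text
clock: 10.7
eef_pos: [656.2, 63.1, 34.1]
tcp_rot: [3.141, 0.001, 3.039]
contact_force: [0.5, 0.4, -1.4]
opening: 0.109
grasp_force: 59.2
now [656.2  63.1  34.1] [3.141e+00 1.000e-03 3.039e+00] t 10.7 open 0.109 grip 59.2 F [ 0.5  0.4 -1.4] q6 -1.37
turn [ 0.0002  0.0011 -0.001 ] shift after turn [0.0002 0.0007 0.0016]
```

```bash
python3 -m jog '[[[0,0,0],[0,0,0.001],-1],[[0,0,0],[0,0,0],-0.35],[[0,0,0],[0,0,0],-0.35],[[0,0,0],[0,0,0],-0.35],[[0,0,0],[0,0,0],-0.35],[[0,0,0],[0,0,-0.03],-0.35],[[0,0,0],[0,0,-0.04],-0.35],[[0,0,0],[0,0,-0.04],0],[[0,0,-0.14],[0,0,0],0],[[0,0,-0.14],[0,0,0],0]]'; python3 go.py 450 242.3 140 3.32
```

```text
clock: 11.7
eef_pos: [656.8, 63.8, 144.4]
tcp_rot: [-3.141, 0.003, -2.958]
contact_force: [0.1, 0.4, -0.9]
opening: 0.501
grasp_force: 0.0
now [656.8  63.8 144.4] [-3.141e+00  3.000e-03 -2.958e+00] t 11.7 open 0.501 grip 0.0 F [ 0.1  0.4 -0.9] q6 -1.66
turn [-0.0003  0.0033  0.0054] shift after turn [0.1718 0.2123 0.0044]
```

```bash
python3 -m jog '[[[0,0,0],[0.028,0.035,0],0],[[0,0,0],[0.028,0.035,0],0],[[0,0,0],[0.028,0.035,0],0],[[0,0,0],[0.028,0.035,0],0],[[0,0,0],[0.028,0.035,0],0],[[0,0,0],[0.028,0.035,0],0],[[0,0,0],[0,0,0],0],[[0,0,0],[0,0,0],0]]'; python3 go.py 450 242.3 70 3.32;  python3 - <<'E'
from h import *
s=r.sense();cv2.imwrite('pics/w5.png',r.grab_frame('wrist')[:,:,::-1]); np.save('w5.npy',np.r_[s['eef_pos'],s['tcp_rot']])
E
```

```text
clock: 12.5
eef_pos: [452.8, 241.3, 142.6]
tcp_rot: [-3.142, 0.001, -2.961]
contact_force: [0.4, 0.7, 0.6]
opening: 0.501
grasp_force: 0.0
now [452.8 241.3 142.6] [-3.142e+00  1.000e-03 -2.961e+00] t 12.5 open 0.501 grip 0.0 F [0.4 0.7 0.6] q6 -1.26
turn [-0.      0.0006  0.0023] shift after turn [0.0026 0.0015 0.0726]
```

View pics/w5.png

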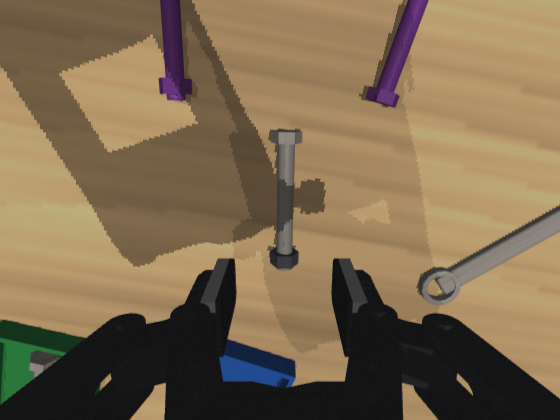

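Bolt_105 is nicely aligned, head at (286,137) and nut at (284,257). The purple decoys and the spanner ring at (440,286) are well clear of the fingers.

```bash
python3 - <<'E'
from h import *
w=np.load('w5.npy'); W=cam('wrist',w[:3],w[3:])
E=plane(W,[(286,137),(284,257)],9.5)[:,:2]; d=E[1]-E[0]; print(E.mean(0),np.linalg.norm(d),np.arctan2(d[1],d[0]))
E
python3 -m jog '[[[0,0,0],[0.0025,0.001,0.03],0],[[0,0,0],[0,0,0.03],0],[[0,0,0],[0,0,0.013],0],[[0,0,0],[0,0,0],0],[[0,0,0],[0,0,0],0]]'; python3 go.py 450 242.3 28 3.32
```

```text
[449.70835392 241.60191865] 91.82335945717156 0.1665415489068414
clock: 13.05
eef_pos: [451.4, 240.9, 69.7]
tcp_rot: [-3.142, 0.0, -2.964]
contact_force: [0.5, 0.0, -0.2]
opening: 0.498
grasp_force: 0.0
now [451.4 240.9  69.7] [-3.142  0.    -2.964] t 13.05 open 0.498 grip 0.0 F [ 0.5  0.  -0.2] q6 -1.26
turn [-0.      0.0002 -0.0012] shift after turn [0.0011 0.0017 0.0417]
```

```bash
python3 -m jog '[[[0,0,0],[0.001,0.001,0.02],0],[[0,0,0],[0,0,0.015],0],[[0,0,0],[0,0,0.006],0],[[0,0,0],[0,0,0],-1],[[0,0,0],[0,0,0],-1],[[0,0,0],[0,0,0],-1],[[0,0,0],[0,0,0],-1],[[0,0,0],[0,0,0],-1],[[0,0,0],[0,0,0],-1],[[0,0,0],[0,0,-0.03],-1],[[0,0,0],[0,0,-0.03],-1],[[0,0,0],[0,0,-0.03],-1]]' 60; python3 go.py 580 215 120 2.95
```

```text
clock: 14.25
eef_pos: [449.2, 241.8, 119.6]
tcp_rot: [-3.142, -0.0, -2.963]
contact_force: [0.3, 0.6, -0.9]
opening: 0.104
grasp_force: 59.0
now [449.2 241.8 119.6] [-3.142 -0.    -2.963] t 14.25 open 0.104 grip 59.0 F [ 0.3  0.6 -0.9] q6 -1.26
turn [-1.000e-04 -2.000e-04  3.699e-01] shift after turn [-0.1335 -0.0014 -0.0004]
```

```bash
python3 -m jog '[[[0,0,0.123],[0,0,0],-1],[[0,0,0.123],[0,0,0],-1],[[0,0,0.123],[0,0,0],-1],[[0,0,0],[-0.033,0,0],-1],[[0,0,0],[-0.033,0,0],-1],[[0,0,0],[-0.033,0,0],-1],[[0,0,0],[-0.033,0,0],-1],[[0,0,0],[0,0,0],-1],[[0,0,0],[0,0,0],-1]]'; python3 go.py 652 223 32.5 2.95;  python3 - <<'E'
from h import *
s=r.sense();cv2.imwrite('pics/w6.png',r.grab_frame('wrist')[:,:,::-1]); np.save('w6.npy',np.r_[s['eef_pos'],s['tcp_rot']])
E
```

```text
clock: 15.15
eef_pos: [579.0, 216.5, 118.2]
tcp_rot: [-3.141, -0.0, 2.95]
contact_force: [-0.7, 0.1, -1.0]
opening: 0.106
grasp_force: 59.0
now [579.  216.5 118.2] [-3.141 -0.     2.95 ] t 15.15 open 0.106 grip 59.0 F [-0.7  0.1 -1. ] q6 -1.02
turn [-0.0002 -0.0005 -0.0002] shift after turn [-0.0704  0.0202  0.0857]
```

View pics/w6.png

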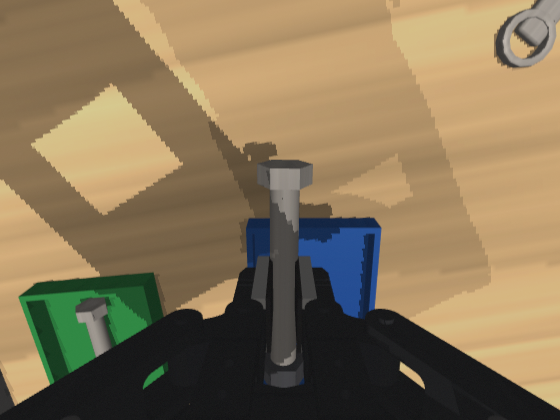

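Bolt_105 is held, head at (285,173) and nut at (284,370). The blue tray's near wall foot runs (248,219)–(380,219), parallel to the gripper, and bolt_80 is visible in the green tray at about (95,325). I'll check the centre from this edge.

```bash
python3 - <<'E'
from h import *
w=np.load('w6.npy'); W=cam('wrist',w[:3],w[3:])
E=plane(W,[(248,219),(380,219)],0)[:,:2]; d=E[1]-E[0]; a=np.arctan2(d[1],d[0])-np.pi/2; print(np.linalg.norm(d),a,E.mean(0)+66.5*np.array([np.cos(a),np.sin(a)]))
E
python3 -m jog '[[[0,0,0],[-0.035,0.01,0],-1],[[0,0,0],[-0.0355,0.01,0],-1],[[0,0,0],[0,0,0.03],-1],[[0,0,0],[0,0,0.03],-1],[[0,0,0],[0,0,0.015],-1],[[0,0,0],[0,0,0.008],-1],[[0,0,0],[0,0,0],-1],[[0,0,0],[0,0,0],-1]]'; python3 go.py 652 223 32.5 2.95
```

```text
93.01570479054517 -0.1915010670252848 [654.69641118 223.52583429]
clock: 16.0
eef_pos: [652.5, 223.5, 36.4]
tcp_rot: [3.141, 0.001, 2.951]
contact_force: [-0.0, 0.2, -2.1]
opening: 0.107
grasp_force: 59.2
now [652.5 223.5  36.4] [3.141e+00 1.000e-03 2.951e+00] t 16.0 open 0.107 grip 59.2 F [-0.   0.2 -2.1] q6 -1.05
turn [0.0007 0.0012 0.0011] shift after turn [ 0.0003 -0.0006  0.0039]
```

```bash
python3 -m jog '[[[0,0,0],[0,0,0.003],-1],[[0,0,0],[0,0,0],-1],[[0,0,0],[0,0,0],-0.35],[[0,0,0],[0,0,0],-0.35],[[0,0,0],[0,0,0],-0.35],[[0,0,0],[0,0,0],-0.35],[[0,0,0],[0,0,-0.03],-0.35],[[0,0,0],[0,0,-0.045],-0.35],[[0,0,0],[0,0,-0.045],0],[[0,0,-0.14],[0,0,0],0],[[0,0,-0.14],[0,0,0],0],[[0,0,-0.14],[0,0,0],0]]';python3 -m jog '[[[0,0,-0.1],[0,0,0],0],[[0,0,-0.11],[0,0,0],0],[[0,0,0],[0,0,0],0]]'; python3 go.py 645 -230 150 3.58
```

```text
clock: 17.2
eef_pos: [652.1, 223.2, 152.9]
tcp_rot: [3.142, 0.001, -2.907]
contact_force: [-0.1, -0.8, -0.4]
opening: 0.497
grasp_force: 0.0
clock: 17.5
eef_pos: [652.0, 223.1, 152.2]
tcp_rot: [-3.142, -0.0, -2.701]
contact_force: [0.6, 0.0, -1.2]
opening: 0.5
grasp_force: 0.0
now [652.  223.1 152.2] [-3.142 -0.    -2.701] t 17.5 open 0.5 grip 0.0 F [ 0.6  0.  -1.2] q6 -1.68
turn [-0.     -0.0001  0.0024] shift after turn [ 0.1987 -0.4073  0.0022]
```

```bash
python3 -m jog '[[[0,0,0],[0.018,-0.037,0],0],[[0,0,0],[0.018,-0.037,0],0],[[0,0,0],[0.018,-0.037,0],0],[[0,0,0],[0.018,-0.037,0],0],[[0,0,0],[0.018,-0.037,0],0],[[0,0,0],[0.018,-0.037,0],0],[[0,0,0],[0.018,-0.037,0],0],[[0,0,0],[0.018,-0.037,0],0],[[0,0,0],[0.018,-0.037,0],0],[[0,0,0],[0.018,-0.037,0],0],[[0,0,0],[0.018,-0.037,0],0],[[0,0,0],[0,0,0],0]]'; python3 -m jog '[[[0,0,0],[0,0,0],0]]'; python3 go.py 653 -244 70 3.58;  python3 - <<'E'
from h import *
s=r.sense();cv2.imwrite('pics/w7.png',r.grab_frame('wrist')[:,:,::-1]); np.save('w7.npy',np.r_[s['eef_pos'],s['tcp_rot']])
E
```

```text
clock: 18.7
eef_pos: [645.6, -234.4, 152.4]
tcp_rot: [-3.14, 0.0, -2.71]
contact_force: [-0.5, 0.1, 0.4]
opening: 0.501
grasp_force: 0.0
clock: 18.8
eef_pos: [645.5, -230.2, 152.0]
tcp_rot: [3.141, -0.0, -2.707]
contact_force: [-0.4, 0.3, 0.4]
opening: 0.501
grasp_force: 0.0
now [ 645.5 -230.2  152. ] [ 3.141 -0.    -2.707] t 18.8 open 0.501 grip 0.0 F [-0.4  0.3  0.4] q6 -2.35
turn [ 0.0005 -0.0002 -0.0037] shift after turn [-0.0009 -0.0157  0.082 ]
```

View pics/w7.png

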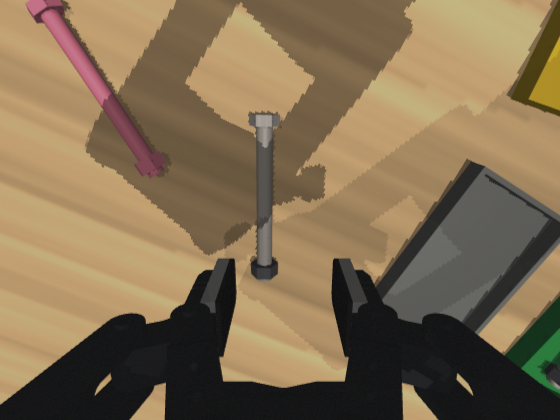

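Bolt_130 has its head at (264,120) and nut at (264,268), parallel to the pads. The pink decoy is clear of it.

```bash
python3 - <<'E'
from h import *
w=np.load('w7.npy'); W=cam('wrist',w[:3],w[3:])
E=plane(W,[(264,120),(264,268)],9.5)[:,:2]; d=E[1]-E[0]; print(E.mean(0),np.linalg.norm(d),np.arctan2(d[1],d[0]))
E
python3 -m jog '[[[0,0,0],[0,-0.0155,0.02],0],[[0,0,0],[0,0,0.035],0],[[0,0,0],[0,0,0.027],0],[[0,0,0],[0,0,0],0],[[0,0,0],[0,0,0],0]]'; python3 go.py 651.5 -244 28 3.58
```

```text
[ 650.45355568 -244.49249706] 117.05727703153171 0.4188810273059352
clock: 19.35
eef_pos: [652.6, -242.1, 70.5]
tcp_rot: [3.141, -0.001, -2.702]
contact_force: [-0.1, 0.4, -0.1]
opening: 0.499
grasp_force: 0.0
now [ 652.6 -242.1   70.5] [ 3.141e+00 -1.000e-03 -2.702e+00] t 19.35 open 0.499 grip 0.0 F [-0.1  0.4 -0.1] q6 -2.37
turn [ 0.0007 -0.0006  0.0015] shift after turn [ 0.0018 -0.0012  0.0425]
```

```bash
python3 -m jog '[[[0,0,0.015],[0.001,-0.001,0.02],0],[[0,0,0],[0,0,0.015],0],[[0,0,0],[0,0,0.007],0],[[0,0,0],[0,0,0],-1],[[0,0,0],[0,0,0],-1],[[0,0,0],[0,0,0],-1],[[0,0,0],[0,0,0],-1],[[0,0,0],[0,0,0],-1],[[0,0,0],[0,0,0],-1],[[0,0,0],[0,0,-0.03],-1],[[0,0,0],[0,0,-0.03],-1],[[0,0,0],[0,0,-0.03],-1]]' 60; python3 go.py 575 -70 120 3.05
```

```text
clock: 20.55
eef_pos: [651.4, -244.7, 118.7]
tcp_rot: [3.141, -0.001, -2.717]
contact_force: [0.7, 0.3, -1.6]
opening: 0.105
grasp_force: 58.8
now [ 651.4 -244.7  118.7] [ 3.141e+00 -1.000e-03 -2.717e+00] t 20.55 open 0.105 grip 58.8 F [ 0.7  0.3 -1.6] q6 -2.36
turn [ 5.000e-04 -1.200e-03  5.158e-01] shift after turn [ 0.0921  0.167  -0.0013]
```

```bash
python3 -m jog '[[[0,0,0.129],[0,0,0],-1],[[0,0,0.129],[0,0,0],-1],[[0,0,0.129],[0,0,0],-1],[[0,0,0.129],[0,0,0],-1],[[0,0,0],[0.018,0.033,0],-1],[[0,0,0],[0.018,0.033,0],-1],[[0,0,0],[0.018,0.033,0],-1],[[0,0,0],[0.018,0.033,0],-1],[[0,0,0],[0.018,0.033,0],-1],[[0,0,0],[0,0,0],-1],[[0,0,0],[0,0,0],-1]]'; python3 go.py 641.5 -77 32.5 3.05;  python3 - <<'E'
from h import *
s=r.sense();cv2.imwrite('pics/w8.png',r.grab_frame('wrist')[:,:,::-1]); np.save('w8.npy',np.r_[s['eef_pos'],s['tcp_rot']])
E
```

```text
clock: 21.65
eef_pos: [577.3, -71.7, 118.3]
tcp_rot: [-3.141, -0.0, 3.052]
contact_force: [-0.2, -1.1, -1.7]
opening: 0.109
grasp_force: 59.0
now [577.3 -71.7 118.3] [-3.141 -0.     3.052] t 21.65 open 0.109 grip 59.0 F [-0.2 -1.1 -1.7] q6 -1.61
turn [-0.0002 -0.0001  0.0015] shift after turn [-0.0644  0.0005  0.0858]
```

View pics/w8.png

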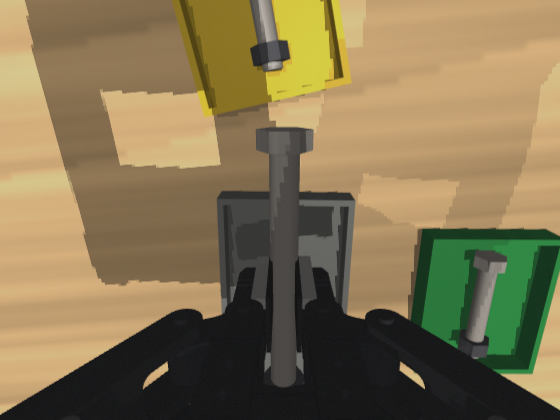

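Bolt_130 is held, head at (285,140), over the grey tray (near wall foot (219,192)–(354,195)). Bolt_80 lies in the green tray, head at (490,261) and nut at (474,347).

```bash
python3 - <<'E'
from h import *
w=np.load('w8.npy'); W=cam('wrist',w[:3],w[3:])
E=plane(W,[(219,192),(354,195)],0)[:,:2]; d=E[1]-E[0]; a=np.arctan2(d[1],d[0])-np.pi/2; print(np.linalg.norm(d),a,E.mean(0)+79*np.array([np.cos(a),np.sin(a)]))
E
python3 -m jog '[[[0,0,0],[-0.032,0,0],-1],[[0,0,0],[-0.0325,0,0],-1],[[0,0,0],[0,0,0.03],-1],[[0,0,0],[0,0,0.03],-1],[[0,0,0],[0,0,0.015],-1],[[0,0,0],[0,0,0.009],-1],[[0,0,0],[0,0,0],-1],[[0,0,0],[0,0,0],-1]]'; python3 go.py 641.5 -77 32.5 3.05
```

```text
93.0662873751366 -0.11273368577525678 [643.94292595 -77.58630376]
clock: 22.5
eef_pos: [642.4, -78.7, 34.9]
tcp_rot: [-3.142, 0.001, 3.049]
contact_force: [-0.4, -0.9, -2.3]
opening: 0.106
grasp_force: 59.1
now [642.4 -78.7  34.9] [-3.142e+00  1.000e-03  3.049e+00] t 22.5 open 0.106 grip 59.1 F [-0.4 -0.9 -2.3] q6 -1.60
turn [-0.0001  0.0013 -0.0007] shift after turn [0.0011 0.0016 0.0024]
```

Release, rise, and back away to view the finished trays.

```bash
python3 -m jog '[[[0,0,0],[0,0,0.002],-1],[[0,0,0],[0,0,0],-1],[[0,0,0],[0,0,0],-0.35],[[0,0,0],[0,0,0],-0.35],[[0,0,0],[0,0,0],-0.35],[[0,0,0],[0,0,0],-0.35],[[0,0,0],[0,0,-0.03],-0.35],[[0,0,0],[0,0,-0.045],-0.35],[[0,0,0],[0,0,-0.045],-0.35],[[0,0,0],[0.03,0.03,-0.045],-0.35],[[0,0,0],[0.035,0.035,-0.04],-0.35],[[0,0,0],[0.035,0.035,-0.03],-0.35]]';python3 -m jog '[[[0,0,0],[0.03,0.035,-0.03],-0.35],[[0,0,0],[0.02,0.035,0],-0.35],[[0,0,0],[0,0,0],-0.35],[[0,0,0],[0,0,0],-0.35]]'
python3 - <<'E'
from h import *
s=r.sense();cv2.imwrite('pics/w9.png',r.grab_frame('wrist')[:,:,::-1]); np.save('w9.npy',np.r_[s['eef_pos'],s['tcp_rot']])
E
```

```text
clock: 23.7
eef_pos: [567.3, 11.6, 248.0]
tcp_rot: [3.141, 0.002, 3.049]
contact_force: [0.2, 1.0, 1.3]
opening: 0.324
grasp_force: 0.0
clock: 24.1
eef_pos: [526.4, 82.5, 273.6]
tcp_rot: [-3.141, 0.001, 3.052]
contact_force: [0.1, -0.6, -1.0]
opening: 0.329
grasp_force: 0.0
```

View pics/w9.png

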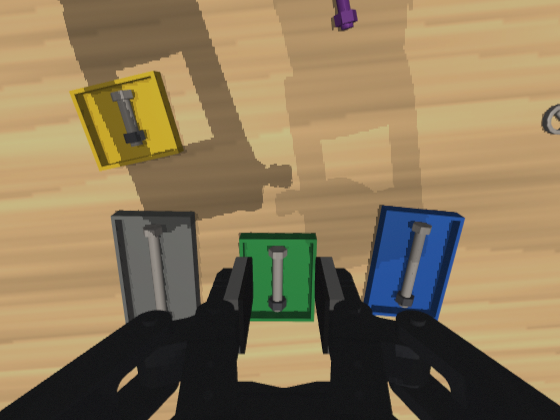

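All four bolts are in their trays: 55 (129,118), 80 (278,280), 105 (412,264) and 130 (155,270). The far end of bolt_130 is hidden, so I take one fixed-camera check.

Run:
```python
from h import *
a=r.grab_frame('scene')[195:300,220:440,::-1]
cv2.imwrite('pics/s9.png',cv2.resize(a,None,fx=3.6,fy=3.6,interpolation=cv2.INTER_CUBIC))
```

```text
(no output)
```

View pics/s9.png

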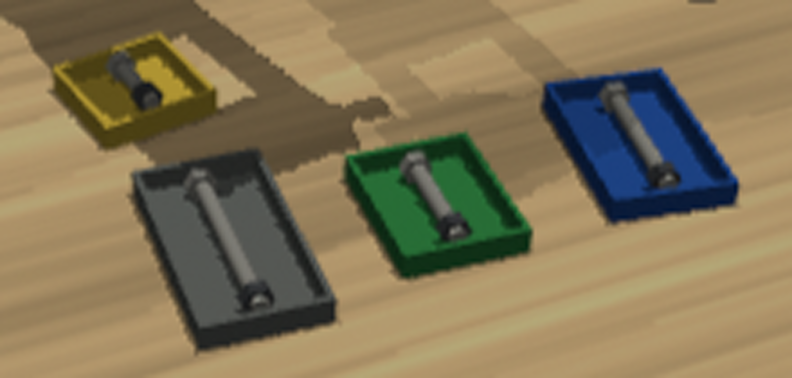

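The crop shows every bolt lying flat and lengthwise inside its own tray; bolt_130 runs from (200,180) to (258,297). Handing in.

```bash
python3 -c "
from rig import r
print(r.sign_off())"
```

```text
the job is handed in; nothing more can be done
None
```

All four bolts are released, lying flat and lengthwise in their matching trays, the spanner and jar were not touched, and I handed the job in after about 24 s of the 93 s allowed; no verdict was returned.

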